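# Put the profile gauge away in its case

## Robot

A 7-joint arm with a two-finger parallel gripper is mounted at the origin on a cart in front of the work surface, level with it; the furniture and walls round the work are solid. World frame = base frame: x ahead of the robot, y to its left, z up, the work surface at z = 0. Lengths are in m, angles in rad, forces in N, time in s.
With the tool pointing down it reaches from about 0.4 to 0.85 m from the base axis. Payload 10.4 kg.
Tool frame: the origin (TCP) lies at the very end of the fingers, on their centre line; the grasp point (between the pads) lies 19 mm behind it; z points along the fingers, y is the line along which they close (so a half turn about z gives the same grasp; the last joint's range is limited). The gripper opens to 87 mm and grips with 3 to 60 N. Pads are 19 mm wide; open, the fingers measure 117 mm over their backs; the gripper's body (75 mm by 190 mm) begins 51 mm behind the grasp point.
Start: joints at [1.187, 0.332, -0.065, 1.46, 0.022, 1.35, -0.088], TCP at [0.221, -0.585, 0.197] pointing down, gripper open.
Joint ranges: [-2.6, 2.6], [-0.5, 2.12], [-1.47, 1.34], [0.16, 2.42], [-1.27, 4.41], [0.06, 2.06], [-2.6, 2.6]. Speed limits (rad/s): [2.22, 2.22, 2.79, 2.79, 3.14, 3.14, 3.14].

## Interface

Orientations are given as a unit quaternion [x, y, z, w].
In Python, from bench import * gives the robot as it stands.
- The arm moves only by the tool carry_out, never from a script. Its argument "deltas" is a list of rows, each an object with "hand": the finger opening in mm, from 0 to 87; "dp": the shift along the tool's x, y, z each as a share of 250 mm, from -1 to 1, a list of three; "spin": the turn about the tool's z as a share of pi rad, from -1 to 1. In form: [{"hand": hand, "dp": [dx, dy, dz], "spin": spin}, ...]. A call has 1 to 20 rows; each row is the pose to reach, as a shift and turn from the pose commanded when the call began, along the tool's axes at that moment, turning the shorter way round; what a row does not reach only later rows make up. A row lasts 1/10 s, in which the tool goes at most 50 mm and 8.59 degrees, less where a joint would pass 70% of its speed; a pose out of reach is approached as far as the arm can. A call with a number of a shift or a turn outside -1 to 1 is refused whole. A call with a gripper value outside its range is refused whole. The fingers move at their own pace and stop on an object; "force" is the grip in N (left out, the last holds). Time passes only in rows, so rows that repeat a pose let the fingers close. It gives the time, the measured TCP pose, the force, the opening and the grip force at its end, in the units of the state.
- read_state(): the state, without advancing time (a new reading comes with each control period).
- camera(name): name is "scene" or "top" or "wrist"; returns the picture (384x512x3 uint8, red, green, blue); there is no depth.
- get_calibration(name): a dict with "fx", "fy", "cx", "cy" (pixels), "k1" (the pictures are not rectified: a ray, as slopes to the right and down, at radius r is drawn at 1 + k1 r^2 times it, then the intrinsics apply), "R" (3x3) and "t" (3): a world point X has camera coordinates R X + t; the wrist camera has in their place "mount" (4x4, takes a point from camera to tool coordinates, whose origin is the TCP and whose axes are the flange's). Camera axes: x right, y down, z forward; pixel columns grow to the right and rows downward; lengths in m; the calibration is good to about 2 mm. A picture is of the moment at which its call begins: read the wrist's pose just before it. get_calibration takes no time and is no camera call.
- close_job(): hands the job in; it is judged then, once.
The state is a dict: "time": time; "joint_positions": joint angles; "joint_vel": joint speeds; "joint_torque": joint torques, N m; "ee_pos": TCP position; "eef_rot": TCP orientation; "ft_force": force on the tool from outside, world axes, zero at the start; "torque": the same for the moment, N m; "width": finger opening in m; "grip_force": force on a finger pad.
Only numpy, scipy, OpenCV 4.12 (cv2) and the standard library are available. Lean on these libraries where they do the work, as an engineer would, in place of code of your own. Each camera call takes 0.05 s, during which the arm holds its last target. There are 200 camera calls.

## Task

Put the flat steel gauge away: lift it out of its wooden rest, slide it edgewise all the way down into the long slot inside the open black case without dropping it, and let go of it. Then gently lower the case's hinged lid until it is fully closed over the gauge, without slamming it. Leave the other things on the bench undisturbed.

Things in the scene. Friction and masses are not known exactly. Their poses are not given: they have to be found in the camera images.
- gauge: Loose steel gauge standing on edge in the wooden rest: blade 5 mm thick (y), 80 mm long (x), 34 mm high (lowest 12 mm only 66 mm long), topped by a ribbed aluminium grip bar 54 x 14 x 24 mm (x, y, z), 34 to 58 mm above the origin. About 160 g. Origin: middle of the blade's bottom edge; z up, x along the blade. It may go in the slot either way round.
- rest: Light wooden block, 110 x 56 x 36 mm (x, y, z), fixed to the bench, with a slot along its x, 86 mm long, 9 mm wide and 26 mm deep, that holds the gauge upright at the start. Origin: centre of its underside; z up.
- case: Black plastic instrument case, fixed to the bench, base 130 x 150 mm (x, y), rim 45 mm high, walls 4 mm; filled by a grey insert whose flat top is 40 mm above the bench, with one slot in its middle. Origin: centre of its underside; z up, x from the front to the hinge side at the rear.
- slot_mouth (a point): Centre of the slot's mouth, on the insert's top, 40 mm above the case's origin. The slot runs along the case's x: 88 mm long, 9 mm wide, 32 mm deep (floor 8 mm above the bench), with a 4 mm chamfer round the mouth. When the gauge is fully down, its origin lies 8 mm above the case's origin and its grip ends 66 mm above the bench.
- lid_hinge (a point): Middle of the lid's hinge axis, on the rear rim of the case: 65 mm along the case's x and 45 mm up from its origin. The axis is the case's y.
- lid_edge (a point): Middle of the outer front edge of the lid: with the lid shut, 130 mm in front of the hinge (case -x) and 30 mm above it. The lid is a black shell 130 x 150 x 30 mm (x, y, z when shut); a lip 50 mm wide, 6 mm thick sticks out 11 mm from its front wall, 10 mm above its lower rim. Inside, it clears a seated gauge by 5 mm.
- case_lid (a joint): Angle of the case's lid, rad: 0 fully shut on the rim, about 1.57 standing upright, limit 1.9 (leaning back, away from the case). The stiff hinge holds the lid wherever it is left; about 2 N at the edge moves it.
- pill_bottle: Bystander: small white bottle, 40 mm across, 80 mm high; origin at the centre of its underside.
- relay_0: Bystander: small relay with a black base and grey top, 22 x 28 x 36 mm; origin at the centre of its underside.
- tin_can: Bystander: white tin with a slip lid, 70 mm across, 102 mm high; origin at the centre of its underside.
Not all that is in view belongs to the job. Of the things that look like the gauge, the smallest one is meant.

How it is judged:
On the way, in this order (a step that is already met when the one before it is completed fails the run):
1. the gauge is lifted clear of its wooden rest, the lid still open (height (world z) of gauge above 0.05 m and value of joint case_lid above 1.2 rad), for 0.1 s.
2. the gauge stands fully down in the case's slot and is let go, the lid still open (z of gauge in the frame of case between 0.003 and 0.0125 m and horizontal distance between gauge and slot_mouth below 0.008 m and angle between the x axis of gauge and the x axis of case, either way round below 0.12 rad and angle between gauge's own z axis and vertical below 0.2 rad and contact force between the fingers and gauge below 0.1 N and value of joint case_lid above 1 rad), for 0.2 s.
At the end, for the whole second after the job is handed in: The gauge stands fully down in the case's slot (its origin less than 12.5 mm above the case's underside, within 8 mm of the slot's centre, aligned with it within 0.12 rad, upright within 0.2 rad), released and at rest, and the lid is shut (angle under 0.04 rad) and still (z of gauge in the frame of case between 0.003 and 0.0125 m and horizontal distance between gauge and slot_mouth below 0.008 m and angle between the x axis of gauge and the x axis of case, either way round below 0.12 rad and angle between gauge's own z axis and vertical below 0.2 rad and contact force between the fingers and gauge below 0.1 N and value of joint case_lid below 0.04 rad and velocity of joint case_lid between -0.1 and 0.1 rad/s and linear speed of gauge below 0.02 m/s); the robot touches nothing.
It fails at once if the lid is slammed: it turns faster than 2 rad/s in the last 0.3 rad before it shuts (value of joint case_lid below 0.3 rad and velocity of joint case_lid below -2 rad/s).
It fails at once if the gauge is dropped: it moves faster than 0.4 m/s while no finger holds it (linear speed of gauge above 0.4 m/s and contact force between the fingers and gauge below 0.1 N).
It fails at once if the white bottle is moved by more than 30 mm (distance of pill_bottle from where it was at the start of the episode above 0.03 m).
It fails at once if the relay is moved by more than 30 mm (distance of relay_0 from where it was at the start of the episode above 0.03 m).
It fails at once if the tin is moved by more than 30 mm (distance of tin_can from where it was at the start of the episode above 0.03 m).
It also fails if it takes over 59 s, if anything falls off the work surface, if the arm or the gripper's body presses on something with over 40 N, if the wrist force passes 120 N, or if a joint passes its speed limit or range.

## Working session

There is one attempt and no reset: what is moved stays moved. The work goes in short steps, Python scripts to look and compute and a tool call to move; the robot and the scene stay as the last step left them, time stands still between calls to the robot, and variables do not carry over. Pictures are saved under pics/ and viewed, at most 10 in all, crops included, and the job is handed in when it is done.

Besides the shell and the picture viewer there is one more tool, called after "Emit:" as name(argument=value, ...), one argument or row to a line, values as JSON. carry_out: Moves the arm, as the interface text tells. Its arguments: {"type":"object","properties":{"deltas":{"type":"array","items":{"type":"object","properties":{"hand":{"type":"number"},"dp":{"type":"array","items":{"type":"number","minimum":-1,"maximum":1}},"spin":{"type":"number","minimum":-1,"maximum":1}}}},"force":{"type":"number"}},"required":["deltas"]}

```bash
mkdir -p pics; python3 - <<'E'
from bench import *
import cv2,json
s=read_state();print(s)
for n in("scene","top","wrist"):
    c=get_calibration(n);print(n,{k:(v.tolist() if hasattr(v,'tolist') else v) for k,v in c.items()})
a=camera("scene");b=camera("top")
cv2.imwrite("pics/scene.png",a[:,:,::-1]);cv2.imwrite("pics/top.png",b[:,:,::-1])
E
```

```text
{'time': 0.0, 'joint_positions': array([ 1.18742685,  0.33288517, -0.06465558,  1.46096945,  0.02160445,
        1.34988572, -0.08848639]), 'joint_vel': array([ 0.00143538,  0.00117857, -0.00182406, -0.00134294, -0.00119001,
        0.00089656,  0.00063137]), 'joint_torque': array([-4.06996821e-05, -6.23263264e+01,  2.41140352e-02, -3.89889050e+01,
       -6.14948594e-02,  3.99262388e-02,  1.68557849e-04]), 'ee_pos': array([ 0.22043414, -0.58437404,  0.19623212]), 'eef_rot': array([ 9.83775004e-01,  1.79405170e-01, -1.72600513e-04, -7.05420496e-04]), 'ft_force': array([ 0.85092974, -0.74301676, -0.00859507]), 'torque': array([0.00758374, 0.0277451 , 0.00922177]), 'grip_force': 0.0, 'width': 0.0870233984336287}
scene {'fx': 378.08324079029296, 'fy': 378.08324079029296, 'cx': 254.1213073349062, 'cy': 188.00624267240119, 'k1': -0.1263803760737934, 'R': [[-0.6001347005363117, -0.7998721593052233, -0.006547517131769082], [-0.5825615501934042, 0.4426690014453769, -0.6816642834970968], [0.5481426652327372, -0.4052760589126285, -0.7316357937005261]], 't': [0.33821865201935886, 0.350780594375
[... 174 characters left out ...]
51259733569799, -0.9998763121222604, 0.005968357978068624], [-0.9728039289984294, -0.01553678242287937, -0.23110846829392265], [0.2311726120572789, -0.0024431227419619513, -0.9729096847014539]], 't': [0.011274182038449213, 0.5481678163797116, 0.7951774045217332]}
wrist {'fx': 325.4703928911283, 'fy': 325.4703928911283, 'cx': 255.59923384402734, 'cy': 185.4284843875451, 'k1': -0.06384841873454053, 'mount': [[-0.0001535634392222663, -0.967813544796234, -0.25166827159420707, 0.06816952287134057], [0.9999997910683409, 9.406398300906147e-06, -0.0006463550045101389, 0.0009531733904499795], [0.0006279184201140516, -0.25166831826923525, 0.967813341144867, -0.1876358457134948], [0.0, 0.0, 0.0, 1.0]]}
```

View pics/scene.png

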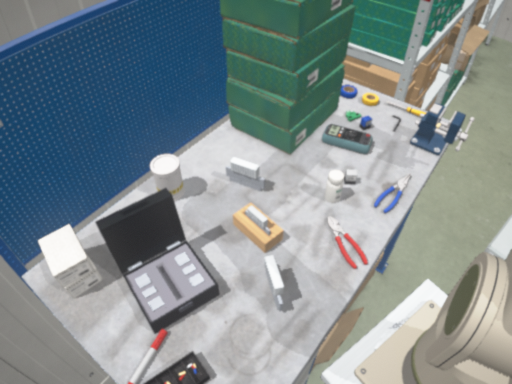

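View pics/top.png

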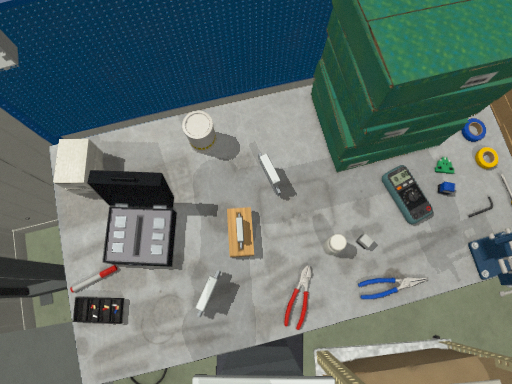

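Candidates for the gauge, in top-view pixels: (240,232) in the wooden rest, (270,172) lying loose, and (210,293) lying loose. The one in the rest is the shortest, so I choose it and check it in a crop.

```bash
cat > h.py <<'E'
import numpy as np,cv2
from bench import *
from scipy.spatial.transform import Rotation as Ro
def cam(n,s=None):
    c=get_calibration(n);K=np.array([[c['fx'],0,c['cx']],[0,c['fy'],c['cy']],[0,0,1]]);d=np.array([c['k1'],0,0,0,0])
    if n=='wrist':
        M=np.array(c['mount']);Rt=Ro.from_quat(s['eef_rot']).as_matrix()
        Rw=Rt@M[:3,:3];o=Rt@M[:3,3]+s['ee_pos'];return K,d,Rw.T,-Rw.T@o
    return K,d,np.array(c['R']),np.array(c['t'])
def plane(C,px,z):
    K,d,R,t=C
    u=cv2.undistortPoints(np.array(px,float).reshape(-1,1,2),K,d).reshape(-1,2)
    r=np.c_[u,np.ones(len(u))]@R;o=-R.T@t
    return o+r*((z-o[2])/r[:,2])[:,None]
def proj(C,X):
    K,d,R,t=C
    return cv2.projectPoints(np.array(X,float).reshape(-1,1,3),cv2.Rodrigues(R)[0],t,K,d)[0].reshape(-1,2)
def rects(mask,amin):
    mask=mask.astype(np.uint8)
    return [cv2.minAreaRect(c) for c in cv2.findContours(mask,cv2.RETR_EXTERNAL,cv2.CHAIN_APPROX_NONE)[0] if cv2.contourArea(c)>amin]
E
python3 - <<'E'
from h import *
b=cv2.imread('pics/top.png');C=cam('top')
print('top cam pos',-C[2].T@C[3])
hsv=cv2.cvtColor(b,cv2.COLOR_BGR2HSV)
m=cv2.inRange(hsv,(8,90,100),(25,255,255)); m[:, :200]=0;m[:,290:]=0;m[:190]=0;m[280:]=0
ys,xs=np.nonzero(m);r=cv2.minAreaRect(np.c_[xs,ys].astype(np.float32));print('rest',r)
p=plane(C,cv2.boxPoints(r),0.036);print(p.round(4),p.mean(0))
# grip bar: low saturation bright in the rest
g=((hsv[...,1]<60)&(hsv[...,2]>130)).astype(np.uint8);k=np.zeros_like(g);k[212:256,230:252]=1;g*=k
for r in rects(g,30):
    print('grip',r);print(plane(C,cv2.boxPoints(r),0.068).round(4),plane(C,r[0],.068))
# case insert
q=((hsv[...,2]>70)&(hsv[...,2]<255)).astype(np.uint8);k=np.zeros_like(q);k[200:270,98:178]=1
for z in [(130,215,144,258)]:
    sl=b[z[1]:z[3],z[0]:z[2]].mean(2).astype(int);print(sl[::3])
c1=cv2.resize(b[160:300,80:290],None,fx=3.8,fy=3.8,interpolation=cv2.INTER_CUBIC);cv2.imwrite('pics/c1.png',c1)
E
```

```text
top cam pos [0.34927251 0.02173227 0.90025473]
rest ((240.1461639404297, 231.63076782226562), (48.42532730102539, 24.62868881225586), 86.8201675415039)
[[0.525  0.091  0.036 ]
 [0.5292 0.034  0.036 ]
 [0.4176 0.0259 0.036 ]
 [0.4137 0.0814 0.036 ]] [0.47138037 0.05806561 0.036     ]
grip ((239.07302856445312, 226.5951385498047), (27.139751434326172, 5.920191287994385), 86.18592071533203)
[[0.5072 0.0687 0.068 ]
 [0.5083 0.0555 0.068 ]
 [0.4479 0.0501 0.068 ]
 [0.4468 0.063  0.068 ]] [[0.47731727 0.05930378 0.068     ]]
[[148 149 144 147 145 146 143 111 116 117 117 118 120 120]
 [147 148 147 145 143 143 129  93  90  64  60  63  76 122]
 [146 148 149 146 145 145 111  90  86  61  58  62  84 125]
 [144 146 146 148 143 144 100  91  73  60  60  67 104 132]
 [143 145 146 147 145 131  94  93  59  61  57  72 122 140]
 [149 146 145 147 145 116  95  82  57  61  61  84 122 144]
 [145 145 145 146 146  93  89  75  59  59  58 107 131 146]
 [145 146 150 146 133  89  94  62  61  59  58 117 139 147]
 [145 147 145 147 111  93  83  62  59  62  74 125 145 144]
 [145 146 146 146 104  93  71  61  61  60 104 130 147 147]
 [145 146 148 133  92  90  66  58  62  60 118 140 144 145]
 [145 147 144 118  86  85  64  58  64  73 121 147 148 145]
 [146 146 144 109  91  73  62  56  58 100 127 147 147 145]
 [146 147 129  98  92  64  52  55  59 113 136 146 145 146]
 [147 145 144 146 146 145 145 141 145 143 149 144 147 147]]
```

View pics/c1.png

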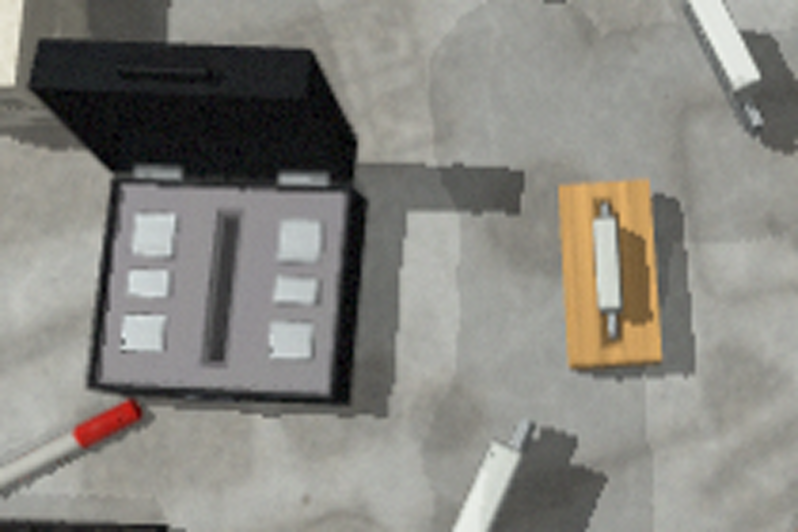

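The crop confirms the choice: the short gauge stands in the wooden rest at crop (605,265). The open case has its slot at crop (222,287), and its lid leans back. Next I measure the slot and lid, then plan the reach.

```bash
cat >> h.py <<'E'
def go(x,y,z,yaw,s=None):
    "row numbers for world TCP x,y,z and yaw (deg) of tool x, tool kept as is otherwise"
    s=s or read_state();R=Ro.from_quat(s['eef_rot']).as_matrix()
    d=R.T@(np.array([x,y,z])-s['ee_pos'])/.25
    cy=np.degrees(np.arctan2(R[1,0],R[0,0]));dy=(yaw-cy+180)%360-180
    print('dp',d.round(4),'spin',round(-dy/180,4),'yaw now',round(cy,2),'z tilt',R[:,2].round(4))
E
python3 - <<'E'
from h import *
b=cv2.imread('pics/top.png');C=cam('top')
g=b.max(2)
m=np.zeros_like(g);m[212:262,128:150]=(g[212:262,128:150]<132)
for r in rects(m,60):
    print('slot',r);p=plane(C,cv2.boxPoints(r),0.04);print(p.round(4),p.mean(0))
# lid + case black outline
hsv=cv2.cvtColor(b,cv2.COLOR_BGR2HSV)
k=np.zeros_like(g);k[165:275,80:182]=(g[165:275,80:182]<45)
n=(g>100).astype(np.uint8);ins=np.zeros_like(g);ins[205:265,100:178]=n[205:265,100:178]
# inner insert corners from the crop (crop/3.8+offset), z=.04
cr=np.array([[122,185],[352,190],[331,395],[98,385]])/3.8+[80,160]
print('insert corners',plane(C,cr,.04).round(3))
h1=np.array([[112,178],[353,187]])/3.8+[80,160];print('hinge line',plane(C,h1,.045).round(3))
rim=np.array([[88,387],[350,402]])/3.8+[80,160];print('front rim',plane(C,rim,.045).round(3))
le=np.array([[35,40],[315,50]])/3.8+[80,160]
for z in (.165,.18,.195):print('lid far edge z',z,plane(C,le,z).round(3).tolist())
print('boxes',plane(C,[[340,168],[312,90]],0).round(3),'bottle',plane(C,[337,243],.08),'tin',plane(C,[199,122],.1),'relay',plane(C,[367,242],.03))
print('obj',plane(C,[[270,170],[208,293],[82,160]],0.05).round(3))
s=read_state()
go(.42,-.345,.22,102,s);go(.455,-.1,.22,184.5,s)
E
```

```text
slot ((137.89027404785156, 235.48780822753906), (7.619776248931885, 41.85355758666992), 6.340191841125488)
[[0.4103 0.302  0.04  ]
 [0.5062 0.2994 0.04  ]
 [0.5045 0.2815 0.04  ]
 [0.4089 0.2845 0.04  ]] [0.45748462 0.29185574 0.04      ]
insert corners [[0.518 0.358 0.04 ]
 [0.518 0.215 0.04 ]
 [0.394 0.22  0.04 ]
 [0.397 0.361 0.04 ]]
hinge line [[0.522 0.363 0.045]
 [0.519 0.214 0.045]]
front rim [[0.395 0.365 0.045]
 [0.39  0.208 0.045]]
lid far edge z 0.165 [[0.573, 0.366, 0.165], [0.569, 0.212, 0.165]]
lid far edge z 0.18 [[0.568, 0.359, 0.18], [0.564, 0.208, 0.18]]
lid far edge z 0.195 [[0.564, 0.352, 0.195], [0.56, 0.204, 0.195]]
boxes [[ 0.639 -0.185  0.   ]
 [ 0.853 -0.12   0.   ]] bottle [[ 0.44259605 -0.15441457  0.08      ]] tin [[0.71128446 0.15560604 0.1       ]] relay [[ 0.45132098 -0.2352263   0.03      ]]
obj [[ 0.615 -0.009  0.05 ]
 [ 0.333  0.124  0.05 ]
 [ 0.634  0.441  0.05 ]]
dp [ 1.0847 -0.6144 -0.0938] spin -0.4518 yaw now 20.67 z tilt [-5.0e-04  1.2e-03 -1.0e+00]
dp [ 1.5617 -1.4818 -0.0928] spin -0.9101 yaw now 20.67 z tilt [-5.0e-04  1.2e-03 -1.0e+00]
```

Emit:
carry_out(
  deltas=[
    {"hand":87,"dp":[0.98,-0.6,-0.09],"spin":-0.45},
    {"hand":87,"dp":[0.98,-0.6,-0.09],"spin":-0.45},
    {"hand":87,"dp":[0.98,-0.6,-0.09],"spin":-0.45},
    {"hand":87,"dp":[0.98,-0.6,-0.09],"spin":-0.45},
    {"hand":87,"dp":[0.98,-0.6,-0.09],"spin":-0.45},
    {"hand":87,"dp":[0.98,-0.6,-0.09],"spin":-0.45},
    {"hand":87,"dp":[0.98,-0.6,-0.09],"spin":-0.45},
    {"hand":87,"dp":[0.98,-0.6,-0.09],"spin":-0.45},
    {"hand":87,"dp":[0.98,-0.6,-0.09],"spin":-0.45},
    {"hand":87,"dp":[0.98,-0.6,-0.09],"spin":-0.45},
    {"hand":87,"dp":[0.98,-0.6,-0.09],"spin":-0.45},
  ],
)

```text
time: 1.2
ee_pos: [0.3967, -0.3578, 0.2192]
eef_rot: [0.631, 0.776, 0.0, -0.0]
ft_force: [0.1, 0.1, -0.5]
width: 0.0871
grip_force: 0.0
```

```bash
python3 - <<'E'
from h import *
s=read_state();print(s['time'],s['ee_pos'],s['joint_positions'])
go(.45,-.14,.22,184.6,s);go(.477,.059,.20,184.6,s)
E
```

```text
1.2 [ 0.39671863 -0.35780288  0.21921763] [ 0.98916365  0.14411618 -0.3751459   1.65140089  0.05379908  1.35691582
  0.81065981]
dp [ 0.8098  0.3857 -0.0029] spin -0.4604 yaw now 101.72 z tilt [-5.e-04  4.e-04 -1.e+00]
dp [1.5672 0.6531 0.0774] spin -0.4604 yaw now 101.72 z tilt [-5.e-04  4.e-04 -1.e+00]
```

Emit:
carry_out(
  deltas=[
    {"hand":87,"dp":[1.0,0.45,0],"spin":-0.46},
    {"hand":87,"dp":[1.0,0.45,0],"spin":-0.46},
    {"hand":87,"dp":[1.0,0.45,0],"spin":-0.46},
    {"hand":87,"dp":[1.0,0.45,0],"spin":-0.46},
    {"hand":87,"dp":[1.0,0.45,0],"spin":-0.46},
    {"hand":87,"dp":[1.0,0.45,0],"spin":-0.46},
    {"hand":87,"dp":[1.0,0.45,0],"spin":-0.46},
    {"hand":87,"dp":[1.0,0.45,0],"spin":-0.46},
    {"hand":87,"dp":[1.0,0.45,0],"spin":-0.46},
    {"hand":87,"dp":[1.0,0.45,0],"spin":-0.46},
    {"hand":87,"dp":[1.0,0.45,0],"spin":-0.46},
  ],
)

```text
time: 2.3
ee_pos: [0.4564, -0.0903, 0.2194]
eef_rot: [-0.039, 0.999, -0.0, -0.0]
ft_force: [0.1, -0.4, -0.6]
width: 0.0872
grip_force: 0.0
```

```bash
python3 - <<'E'
from h import *
s=read_state();print(s['time'],s['ee_pos'],s['joint_positions'])
go(.477,.059,.18,184.6,s)
E
```

```text
2.3 [ 0.45639551 -0.09031189  0.21941584] [ 7.53194949e-01 -2.35347434e-03 -6.45648100e-01  1.79916055e+00
 -1.40532871e-03  1.34455223e+00  1.75615316e+00]
dp [-0.1284  0.5891  0.1576] spin -0.0009 yaw now -175.56 z tilt [-2.e-04 -0.e+00 -1.e+00]
```

Emit:
carry_out(
  deltas=[
    {"hand":87,"dp":[-0.128,0.589,0.158],"spin":0},
    {"hand":87,"dp":[-0.128,0.589,0.158],"spin":0},
    {"hand":87,"dp":[-0.128,0.589,0.158],"spin":0},
    {"hand":87,"dp":[-0.128,0.589,0.158],"spin":0},
    {"hand":87,"dp":[-0.128,0.589,0.158],"spin":0},
  ],
)

```text
time: 2.8
ee_pos: [0.4766, 0.0605, 0.1796]
eef_rot: [-0.039, 0.999, 0.0, -0.0]
ft_force: [0.0, -1.3, 0.1]
width: 0.087
grip_force: 0.0
```

```bash
python3 - <<'E'
from h import *
s=read_state();w=camera('wrist');w=w[:,:,::-1].copy();C=cam('wrist',s)
print(s['ee_pos'],s['joint_positions'])
cv2.imwrite('pics/w1.png',w)
a=np.radians(4.6);e=np.array([np.cos(a),np.sin(a),0])
print(proj(C,[np.array([.477,.059,.068])+e*k for k in(-.027,0,.027)]))
E
```

```text
[0.47656127 0.06048522 0.17962955] [ 0.56652626  0.08326622 -0.81294331  1.81835326  0.062723    1.26727714
  1.38483544]
[[254.72552998 147.88966942]
 [254.82719377 176.38701445]
 [254.92522775 203.67634262]]
```

View pics/w1.png

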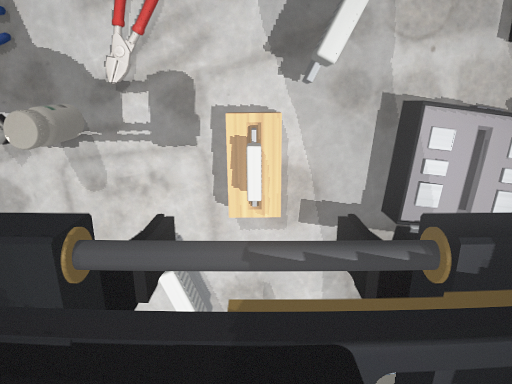

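The wrist view shows the gauge's grip at about (255,173), midway between the fingers, with the case slot at (482,170) on the right. I refine both positions.

```bash
python3 - <<'E'
from h import *
s=read_state();C=cam('wrist',s);w=cv2.imread('pics/w1.png');hsv=cv2.cvtColor(w,cv2.COLOR_BGR2HSV)
m=np.zeros(w.shape[:2],np.uint8);m[110:220,228:282]=((hsv[...,1]<50)&(hsv[...,2]>170))[110:220,228:282]
for r in rects(m,80):
    p=plane(C,cv2.boxPoints(r),.068);print('grip',r,p.round(4).tolist(),p.mean(0))
m=cv2.inRange(hsv,(8,70,60),(25,255,255));m[:100]=0;m[222:]=0;m[:,:225]=0;m[:,290:]=0
ys,xs=np.nonzero(m);r=cv2.minAreaRect(np.c_[xs,ys].astype(np.float32));p=plane(C,cv2.boxPoints(r),.036);print('rest',r,p.round(4).tolist(),p.mean(0))
m=np.zeros(w.shape[:2],np.uint8);m[118:222,458:498]=(w.max(2)<125)[118:222,458:498]
for r in rects(m,80):
    p=plane(C,cv2.boxPoints(r),.04);print('slot',r,p.round(4).tolist(),p.mean(0))
go(.475,.059,.05,184.6,s)
E
```

```text
grip ((253.5, 176.0), (60.0, 15.0), 90.0) [[0.4493, 0.0469, 0.068], [0.4482, 0.0607, 0.068], [0.5062, 0.0654, 0.068], [0.5073, 0.0509, 0.068]] [0.47775279 0.05598637 0.068     ]
rest ((253.5, 164.0), (104.0, 55.0), 90.0) [[0.4211, 0.0241, 0.036], [0.417, 0.0788, 0.036], [0.5264, 0.0892, 0.036], [0.5308, 0.03, 0.036]] [0.47383674 0.0555128  0.036     ]
slot ((477.5, 174.5), (93.0, 39.0), 90.0) [[0.4173, 0.2609, 0.04], [0.4133, 0.3036, 0.04], [0.514, 0.3308, 0.04], [0.5169, 0.2845, 0.04]] [0.46538162 0.29497136 0.04      ]
dp [0.0069 0.0016 0.5196] spin -0.0015 yaw now -175.66 z tilt [-5.e-04 -1.e-04 -1.e+00]
```

Emit:
carry_out(
  deltas=[
    {"hand":87,"dp":[0,-0.01,0.15],"spin":0},
    {"hand":87,"dp":[0,-0.01,0.3],"spin":0},
    {"hand":87,"dp":[0,-0.01,0.42],"spin":0},
    {"hand":87,"dp":[0,-0.01,0.5],"spin":0},
    {"hand":87,"dp":[0,-0.01,0.54],"spin":0},
    {"hand":87,"dp":[0,-0.01,0.54],"spin":0},
    {"hand":87,"dp":[0,-0.01,0.54],"spin":0},
  ],
)

```text
time: 3.55
ee_pos: [0.4779, 0.0558, 0.046]
eef_rot: [-0.038, 0.999, -0.0, 0.001]
ft_force: [0.2, 0.4, -0.4]
width: 0.0873
grip_force: 0.0
```

Emit:
carry_out(
  deltas=[
    {"hand":40,"dp":[0,0,0],"spin":0},
    {"hand":30,"dp":[0,0,0],"spin":0},
    {"hand":20,"dp":[0,0,0],"spin":0},
    {"hand":16,"dp":[0,0,0],"spin":0},
    {"hand":8,"dp":[0,0,0],"spin":0},
    {"hand":8,"dp":[0,0,0],"spin":0},
    {"hand":8,"dp":[0,0,0],"spin":0},
    {"hand":8,"dp":[0,0,0],"spin":0},
    {"hand":8,"dp":[0,0,0],"spin":0},
    {"hand":8,"dp":[0,0,0],"spin":0},
  ],
  force=25,
)

```text
time: 4.55
ee_pos: [0.4771, 0.0564, 0.045]
eef_rot: [-0.039, 0.999, -0.0, -0.0]
ft_force: [-0.0, -0.3, 0.3]
width: 0.015
grip_force: 0.0
```

Emit:
carry_out(
  deltas=[
    {"hand":5,"dp":[0,0,0],"spin":0},
    {"hand":5,"dp":[0,0,0],"spin":0},
    {"hand":5,"dp":[0,0,0],"spin":0},
    {"hand":5,"dp":[0,0,0],"spin":0},
  ],
)

```text
time: 4.95
ee_pos: [0.4771, 0.0565, 0.045]
eef_rot: [-0.039, 0.999, -0.0, 0.0]
ft_force: [0.5, -0.5, -0.1]
width: 0.005
grip_force: 0.0
```

```bash
python3 - <<'E'
from h import *
s=read_state();a=camera('scene');w=camera('wrist')
p=np.hstack([cv2.resize(a[170:270,200:310],(640,582)),])
cv2.imwrite('pics/g1.png',np.hstack([cv2.resize(a[180:270,210:300],(400,400)),cv2.resize(w[60:360,110:410],(400,400))])[:,:,::-1])
E
```

```text
(no output)
```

View pics/g1.png

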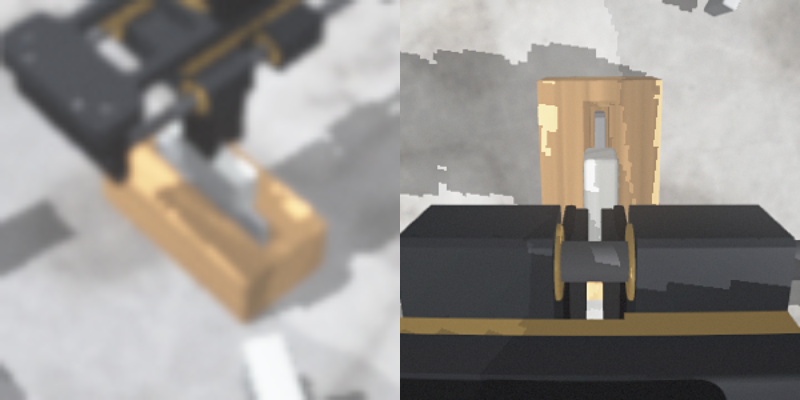

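```bash
python3 - <<'E'
from h import *
s=read_state();print(s['width'],s['grip_force'],s['ee_pos'])
C=cam('wrist',s)
R=Ro.from_quat(s['eef_rot']).as_matrix()
for z in(0,-.019,-.035):
  for h in(.0025,.007):
    q=proj(C,[R@np.array([0,k*h,z])+s['ee_pos'] for k in(-1,1)]);print(z,h,((q-[110,60])*4/3+[400,0]).round(0).tolist())
print('gripbar top ends',((proj(C,[[.4771+.027,.0585,.068],[.4771-.027,.0545,.068]])-[110,60])*4/3+[400,0]).round(0))
E
```

```text
0.005138171675375862 0.0 [0.47716728 0.05643781 0.04504267]
0 0.0025 [[591.0, 209.0], [602.0, 209.0]]
0 0.007 [[581.0, 209.0], [611.0, 209.0]]
-0.019 0.0025 [[590.0, 225.0], [602.0, 225.0]]
-0.019 0.007 [[580.0, 225.0], [613.0, 225.0]]
-0.035 0.0025 [[590.0, 241.0], [603.0, 241.0]]
-0.035 0.007 [[578.0, 241.0], [615.0, 241.0]]
gripbar top ends [[596. 288.]
 [597. 164.]]
```

```bash
python3 - <<'E'
from h import *
s=read_state();a=camera('scene')[:,:,::-1].copy();S=cam('scene');C=cam('wrist',s)
f=lambda X:((proj(C,X)-[110,60])*4/3+[400,0]).round(0).tolist()
g=np.array([.477,.0575]);e=np.array([.9968,.08])
for L in(.027,):
  for z in(.036,.044,.056,.068,.08):print('bar -x end z',z,f([[*(g-e*L),z]]))
R=Ro.from_quat(s['eef_rot']).as_matrix()
print('tip front edge',f([R@np.array([.0095,k*.0025,0])+s['ee_pos'] for k in(-1,1)]))
big=cv2.resize(a[170:280,200:310],(800,800),interpolation=cv2.INTER_CUBIC)[100:700]
P=lambda X:((proj(S,X)-[200,170])*800/110-[0,100])
for X,c in[([[*s['ee_pos']]],(0,0,255)),([[*(g+e*.027),.068],[*(g-e*.027),.068]],(0,255,0)),([[*(g+e*.027),.044],[*(g-e*.027),.044]],(255,0,0))]:
    for q in P(X):cv2.circle(big,tuple(int(v) for v in q),5,c,-1)
cv2.imwrite('pics/g2.png',big)
E
```

```text
bar -x end z 0.036 [[598.0, 147.0]]
bar -x end z 0.044 [[598.0, 151.0]]
bar -x end z 0.056 [[599.0, 157.0]]
bar -x end z 0.068 [[599.0, 164.0]]
bar -x end z 0.08 [[600.0, 172.0]]
tip front edge [[591.0, 189.0], [602.0, 189.0]]
```

View pics/g2.png

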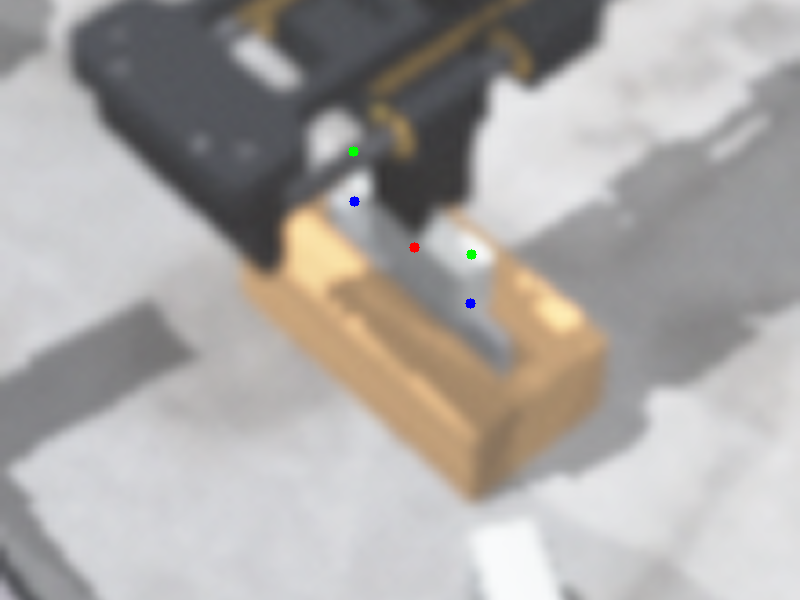

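The tip marks suggest the fingers closed above the bar, about 20 mm higher than the nominal TCP. I open to 40 mm and check the tips.

Emit:
carry_out(
  deltas=[
    {"hand":40,"dp":[0,0,0],"spin":0},
    {"hand":40,"dp":[0,0,0],"spin":0},
    {"hand":40,"dp":[0,0,0],"spin":0},
    {"hand":40,"dp":[0,0,0],"spin":0},
    {"hand":40,"dp":[0,0,0],"spin":0},
    {"hand":40,"dp":[0,0,0],"spin":0},
    {"hand":40,"dp":[0,0,0],"spin":0},
  ],
)

```text
time: 5.8
ee_pos: [0.4771, 0.0565, 0.045]
eef_rot: [-0.039, 0.999, -0.0, 0.0]
ft_force: [0.1, -0.2, -0.7]
width: 0.0393
grip_force: 0.0
```

```bash
python3 - <<'E'
from h import *
s=read_state();print(s['width'],s['ee_pos']);C=cam('wrist',s);S=cam('scene')
w=camera('wrist')[:,:,::-1].copy();a=camera('scene')[:,:,::-1].copy()
R=Ro.from_quat(s['eef_rot']).as_matrix();T=lambda p:R@np.array(p)+s['ee_pos']
W=cv2.resize(w[150:300,155:355],(800,600),interpolation=cv2.INTER_CUBIC)
A=cv2.resize(a[170:270,200:300],(600,600),interpolation=cv2.INTER_CUBIC)
h=s['width']/2
for z,c in((0,(0,0,255)),(-.02,(0,255,0))):
  for k in(-1,1):
    for x in(-.0095,.0095):
      X=[T([x,k*h,z])]
      q=((proj(C,X)-[155,150])*4)[0];cv2.circle(W,tuple(map(int,q)),4,c,-1)
      q=((proj(S,X)-[200,170])*6)[0];cv2.circle(A,tuple(map(int,q)),4,c,-1)
cv2.imwrite('pics/g3.png',np.hstack([cv2.resize(W,(450,340)),cv2.resize(A,(340,340))]))
E
```

```text
0.039337672912148854 [0.47713943 0.05645007 0.04502447]
```

View pics/g3.png

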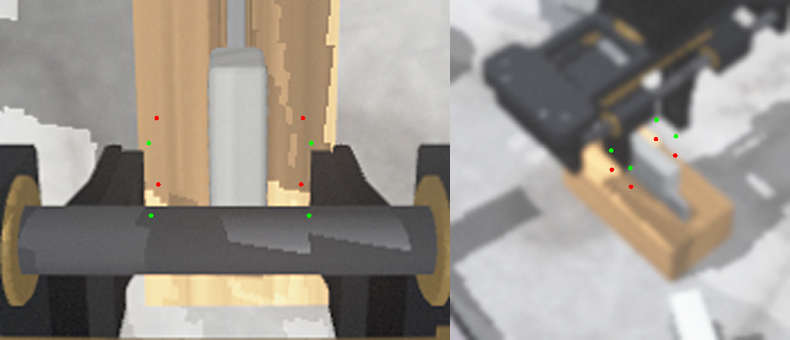

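The wrist view shows the finger corners at (145,150) and (312,150), about 25 mm short of the nominal TCP, so the real tips are at z≈0.07. The bar is also about 2.4 mm toward tool +y. I lower slowly by 22 mm, centre and grip.

Emit:
carry_out(
  deltas=[
    {"hand":40,"dp":[0,0.009,0.02],"spin":0},
    {"hand":40,"dp":[0,0.009,0.04],"spin":0},
    {"hand":40,"dp":[0,0.009,0.06],"spin":0},
    {"hand":40,"dp":[0,0.009,0.075],"spin":0},
    {"hand":40,"dp":[0,0.009,0.088],"spin":0},
    {"hand":40,"dp":[0,0.009,0.088],"spin":0},
  ],
)

```text
time: 6.5
ee_pos: [0.4767, 0.0587, 0.0225]
eef_rot: [-0.039, 0.999, 0.0, -0.0]
ft_force: [0.5, 0.5, 0.6]
width: 0.0398
grip_force: 0.0
```

Emit:
carry_out(
  deltas=[
    {"hand":8,"dp":[0,0,0],"spin":0},
    {"hand":8,"dp":[0,0,0],"spin":0},
    {"hand":8,"dp":[0,0,0],"spin":0},
    {"hand":8,"dp":[0,0,0],"spin":0},
    {"hand":8,"dp":[0,0,0],"spin":0},
    {"hand":8,"dp":[0,0,0],"spin":0},
  ],
  force=25,
)

```text
time: 7.1
ee_pos: [0.4771, 0.0587, 0.0232]
eef_rot: [-0.039, 0.999, -0.0, 0.0]
ft_force: [-0.2, 0.7, 1.6]
width: 0.0139
grip_force: 25.0
```

Emit:
carry_out(
  deltas=[
    {"hand":5,"dp":[0,0,-0.04],"spin":0},
    {"hand":5,"dp":[0,0,-0.1],"spin":0},
    {"hand":5,"dp":[0,0,-0.2],"spin":0},
    {"hand":5,"dp":[0,0,-0.3],"spin":0},
    {"hand":5,"dp":[0,0,-0.4],"spin":0},
    {"hand":5,"dp":[0,0,-0.48],"spin":0},
    {"hand":5,"dp":[0,0,-0.48],"spin":0},
    {"hand":5,"dp":[0,0,-0.48],"spin":0},
  ],
  force=35,
)

```text
time: 7.9
ee_pos: [0.477, 0.0586, 0.1434]
eef_rot: [-0.039, 0.999, -0.0, 0.0]
ft_force: [-0.5, 0.1, -2.5]
width: 0.0138
grip_force: 35.0
```

```bash
python3 - <<'E'
from h import *
s=read_state();print(s['width'],s['grip_force'],s['ee_pos'])
C=cam('wrist',s);w=camera('wrist')[:,:,::-1].copy();cv2.imwrite('pics/w2.png',w)
go(.4575,.2918,.145,178.2,s)
E
```

```text
0.013812742293854863 34.95897710323334 [0.47701436 0.05857825 0.14336668]
dp [ 0.0052  0.9361 -0.0072] spin 0.0348 yaw now -175.53 z tilt [ 1.e-03 -6.e-04 -1.e+00]
```

Emit:
carry_out(
  deltas=[
    {"hand":5,"dp":[0.005,0.15,0],"spin":0.035},
    {"hand":5,"dp":[0.005,0.3,0],"spin":0.035},
    {"hand":5,"dp":[0.005,0.45,0],"spin":0.035},
    {"hand":5,"dp":[0.005,0.58,0],"spin":0.035},
    {"hand":5,"dp":[0.005,0.68,0],"spin":0.035},
    {"hand":5,"dp":[0.005,0.7,0],"spin":0.035},
    {"hand":5,"dp":[0.005,0.7,0],"spin":0.035},
    {"hand":5,"dp":[0.005,0.7,0],"spin":0.035},
  ],
)

```text
time: 8.75
ee_pos: [0.462, 0.2318, 0.1423]
eef_rot: [0.016, 1.0, -0.0, -0.001]
ft_force: [0.6, 0.2, -2.2]
width: 0.0137
grip_force: 35.0
```

```bash
python3 - <<'E'
from h import *
s=read_state();print(s['width'],s['grip_force'],s['ee_pos'])
C=cam('wrist',s);w=camera('wrist')[:,:,::-1].copy();cv2.imwrite('pics/w3.png',w)
print(proj(C,[[.5055,.2904,.04],[.4095,.2934,.04]]))
E
```

```text
0.013712171071069167 34.95899856090546 [0.46200927 0.23180203 0.14230554]
[[319.71797144 220.8279073 ]
 [324.80588375 117.89310602]]
```

View pics/w3.png

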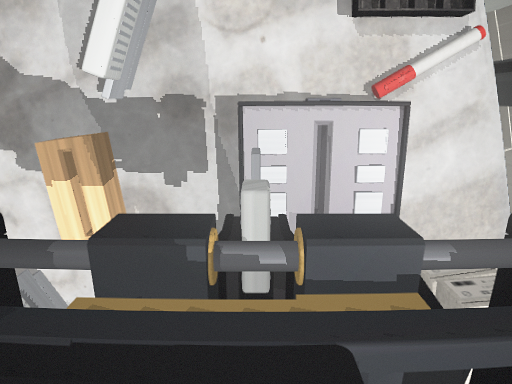

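The view shows the slot at (323,121) to (323,212+), with its rear end hidden, and the held gauge upright at (255,150–290). Now I extract the exact lines.

```bash
python3 - <<'E'
from h import *
s=read_state();C=cam('wrist',s);w=cv2.imread('pics/w3.png');g=w.max(2).astype(int)
print('row150',g[150,305:342]);print('col323',g[108:132,323]);print('col255',g[140:200,255]);print('row200',g[200,236:280])
pts=[]
for r in range(130,208,3):
    row=g[r,308:340];d=np.nonzero(row<150)[0]
    pts.append((r,308+d[0],309+d[-1]))
p=np.array(pts,float)
L=plane(C,np.c_[p[:,1]-.5,p[:,0]],.04);Rr=plane(C,np.c_[p[:,2]-.5,p[:,0]],.04)
m=(L+Rr)/2;f=np.polyfit(m[:,0],m[:,1],1)
print('width',np.median(L[:,1]-Rr[:,1]),'yaw',np.degrees(np.arctan(f[0])),'y at .4575',np.polyval(f,.4575))
for r in range(116,124):print(r,plane(C,[323,r],.04)[0].round(4))
print('tool axis yaw',Ro.from_quat(s['eef_rot']).as_matrix()[:,0])
z0=.010+s['ee_pos'][2]-.0232
print('barend',[(r,plane(C,[255,r],z0+.058)[0].round(4).tolist()) for r in(181,184,187)],'bladeend',[(r,plane(C,[255,r],z0+.034)[0].round(4).tolist()) for r in(148,150,152)])
print('bar sides',plane(C,[[242,200],[269.5,200]],z0+.058).round(4))
E
```

```text
row150 [204 204 205 204 206 207 207 206 185 179 181 164 120 123 126 120 114 114
 115 113 113 121 150 147 130 133 154 198 209 210 208 207 206 207 206 207
 208]
col323 [200 206 206 207 206 206 206 206 207 206 207 209 193 165 160 162 152 115
 105 104 107 105 105 106]
col255 [200 200 199 200 202 198 203 186 138 141 143 145 141 135 170 172 172 171
 170 170 172 172 173 172 173 172 171 172 170 172 172 172 172 172 170 173
 172 171 172 168 159 159 156 167 167 166 168 162 163 166 181 193 198 201
 206 205 206 207 205 206]
row200 [136 135 138 114 133 187 194 199 209 211 211 212 213 212 216 213 209 210
 207 206 208 206 207 207 207 205 206 207 207 206 205 194 182 168 190 238
 238 237 237 237 237 237 237 237]
width -0.012902746784132807 yaw -1.1935314755319684 y at .4575 0.2919633576931593
116 [0.4082 0.2916 0.04  ]
117 [0.409  0.2916 0.04  ]
118 [0.4099 0.2916 0.04  ]
119 [0.4108 0.2916 0.04  ]
120 [0.4116 0.2917 0.04  ]
121 [0.4125 0.2917 0.04  ]
122 [0.4134 0.2917 0.04  ]
123 [0.4142 0.2917 0.04  ]
tool axis yaw [-9.99435734e-01  3.35817677e-02  6.91662722e-04]
barend [(181, [0.4287, 0.2315, 0.1873]), (184, [0.4301, 0.2315, 0.1873]), (187, [0.4315, 0.2314, 0.1873])] bladeend [(148, [0.4171, 0.2318, 0.1633]), (150, [0.4181, 0.2318, 0.1633]), (152, [0.4192, 0.2318, 0.1633])]
bar sides [[0.4375 0.2252 0.1873]
 [0.4379 0.2378 0.1873]]
```

Emit:
carry_out(
  deltas=[
    {"hand":5,"dp":[0.012,0.08,0],"spin":-0.002},
    {"hand":5,"dp":[0.012,0.18,0],"spin":-0.002},
    {"hand":5,"dp":[0.012,0.237,0],"spin":-0.002},
    {"hand":5,"dp":[0.012,0.237,0],"spin":-0.002},
    {"hand":5,"dp":[0.012,0.237,0.1],"spin":-0.002},
    {"hand":5,"dp":[0.012,0.237,0.2],"spin":-0.002},
    {"hand":5,"dp":[0.012,0.237,0.28],"spin":-0.002},
    {"hand":5,"dp":[0.012,0.237,0.32],"spin":-0.002},
    {"hand":5,"dp":[0.012,0.237,0.32],"spin":-0.002},
    {"hand":5,"dp":[0.012,0.237,0.32],"spin":-0.002},
  ],
)

```text
time: 9.8
ee_pos: [0.4616, 0.292, 0.0638]
eef_rot: [0.013, 1.0, 0.0, 0.0]
ft_force: [1.0, 0.2, -2.4]
width: 0.0138
grip_force: 35.0
```

```bash
python3 - <<'E'
from h import *
s=read_state();print(s['width'],s['grip_force'],s['ee_pos'],s['ft_force'])
C=cam('wrist',s);w=camera('wrist')[:,:,::-1].copy();cv2.imwrite('pics/w4.png',w)
cv2.imwrite('pics/w4c.png',cv2.resize(w[60:260,170:350],(540,600),interpolation=cv2.INTER_CUBIC))
E
```

```text
0.013798971083812561 34.95902895927429 [0.4615768  0.29204461 0.06381946] [ 0.99119983  0.20522512 -2.39597053]
```

View pics/w4c.png

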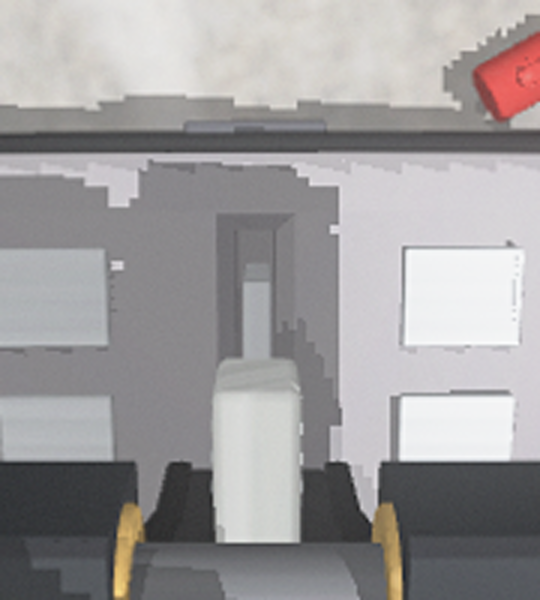

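The slot mouth spans (217–295), centre 256, and the blade (243–271), centre 257, so they line up. I insert slowly.

Emit:
carry_out(
  deltas=[
    {"hand":5,"dp":[0,0,0.03],"spin":0},
    {"hand":5,"dp":[0,0,0.06],"spin":0},
    {"hand":5,"dp":[0,0,0.08],"spin":0},
    {"hand":5,"dp":[0,0,0.1],"spin":0},
    {"hand":5,"dp":[0,0,0.12],"spin":0},
    {"hand":5,"dp":[0,0,0.12],"spin":0},
  ],
)

```text
time: 10.45
ee_pos: [0.4605, 0.2921, 0.0322]
eef_rot: [0.013, 1.0, -0.0, -0.001]
ft_force: [-0.6, 0.0, -1.8]
width: 0.0132
grip_force: 35.0
```

Emit:
carry_out(
  deltas=[
    {"hand":5,"dp":[0,0,0.012],"spin":0},
    {"hand":5,"dp":[0,0,0.024],"spin":0},
    {"hand":5,"dp":[0,0,0.034],"spin":0},
    {"hand":5,"dp":[0,0,0.042],"spin":0},
    {"hand":5,"dp":[0,0,0.048],"spin":0},
    {"hand":5,"dp":[0,0,0.048],"spin":0},
  ],
)

```text
time: 11.05
ee_pos: [0.4611, 0.2925, 0.0212]
eef_rot: [0.013, 1.0, 0.0, 0.0]
ft_force: [-1.7, 0.6, -0.1]
width: 0.0137
grip_force: 35.0
```

Emit:
carry_out(
  deltas=[
    {"hand":5,"dp":[0,0,0.004],"spin":0},
    {"hand":5,"dp":[0,0,0.005],"spin":0},
    {"hand":5,"dp":[0,0,0.005],"spin":0},
  ],
)

```text
time: 11.35
ee_pos: [0.4612, 0.2928, 0.0211]
eef_rot: [0.013, 1.0, -0.0, 0.0]
ft_force: [-5.0, -2.5, 14.2]
width: 0.0138
grip_force: 35.0
```

The gauge is on the slot floor, with contact felt at the expected height. I release it.

Emit:
carry_out(
  deltas=[
    {"hand":5,"dp":[0,0,-0.004],"spin":0},
    {"hand":45,"dp":[0,0,-0.004],"spin":0},
    {"hand":45,"dp":[0,0,-0.004],"spin":0},
    {"hand":45,"dp":[0,0,-0.004],"spin":0},
    {"hand":45,"dp":[0,0,-0.004],"spin":0},
    {"hand":45,"dp":[0,0,-0.004],"spin":0},
    {"hand":45,"dp":[0,0,-0.004],"spin":0},
    {"hand":45,"dp":[0,0,-0.004],"spin":0},
  ],
  force=10,
)

```text
time: 12.15
ee_pos: [0.461, 0.2923, 0.0208]
eef_rot: [0.013, 1.0, -0.0, 0.0]
ft_force: [-0.5, 0.8, 0.1]
width: 0.0447
grip_force: 0.0
```

```bash
python3 - <<'E'
from h import *
s=read_state();print(s['width'],s['grip_force'],s['ee_pos'],s['ft_force'])
C=cam('wrist',s);S=cam('scene');w=camera('wrist')[:,:,::-1].copy();cv2.imwrite('pics/w5.png',w);a=camera('scene')[:,:,::-1].copy();cv2.imwrite('pics/s5.png',a)
g=w.max(2).astype(int)
print(g[150:215,256])
for z in(.066,.042):print([(r,plane(C,[256,r],z)[0,0].round(4)) for r in range(150,215,8)])
print('slot front',[(r,plane(C,[256,r],.04)[0,0].round(4)) for r in range(130,160,6)])
E
```

```text
0.044744052878310826 0.0 [0.4609793  0.29234981 0.02075547] [-0.52431589  0.77198956  0.05609225]
[121 146 143 140 155 173 172 173 172 172 172 174 173 172 175 171 173 172
 173 173 172 173 173 172 174 173 172 172 175 171 161 161 159 163 170 166
 172 167 162 168 178 192 203 205 206 208 211 209 212 212 211 210 211 211
 212 212 211 209 209 208 210 209 209 210 209]
[(150, np.float64(0.4133)), (158, np.float64(0.4168)), (166, np.float64(0.4204)), (174, np.float64(0.4241)), (182, np.float64(0.4278)), (190, np.float64(0.4315)), (198, np.float64(0.4353)), (206, np.float64(0.4391)), (214, np.float64(0.443))]
[(150, np.float64(0.4168)), (158, np.float64(0.421)), (166, np.float64(0.4252)), (174, np.float64(0.4294)), (182, np.float64(0.4338)), (190, np.float64(0.4381)), (198, np.float64(0.4426)), (206, np.float64(0.447)), (214, np.float64(0.4516))]
slot front [(130, np.float64(0.4068)), (136, np.float64(0.4098)), (142, np.float64(0.4129)), (148, np.float64(0.4161)), (154, np.float64(0.4192))]
```

The gauge is seated: its centre is at x≈0.459 against the slot's 0.459. I lift clear and close the fingers.

Emit:
carry_out(
  deltas=[
    {"hand":45,"dp":[0,0,-0.04],"spin":0},
    {"hand":45,"dp":[0,0,-0.12],"spin":0},
    {"hand":45,"dp":[0,0,-0.25],"spin":0},
    {"hand":45,"dp":[0,0,-0.42],"spin":0},
    {"hand":45,"dp":[0,0,-0.6],"spin":0},
    {"hand":0,"dp":[0,0,-0.7],"spin":0},
    {"hand":0,"dp":[0,0,-0.7],"spin":0},
    {"hand":0,"dp":[0,0,-0.7],"spin":0},
    {"hand":0,"dp":[0,0,-0.7],"spin":0},
    {"hand":0,"dp":[0,0,-0.7],"spin":0},
    {"hand":0,"dp":[0,0,-0.7],"spin":0},
    {"hand":0,"dp":[0,0,-0.7],"spin":0},
  ],
)

```text
time: 13.45
ee_pos: [0.4607, 0.2923, 0.1953]
eef_rot: [0.013, 1.0, -0.0, -0.0]
ft_force: [0.2, 0.6, -0.7]
width: 0.0019
grip_force: 0.0
```

```bash
python3 - <<'E'
from h import *
s=read_state();print(s['time'],s['width'],s['grip_force'],s['ee_pos'],s['ft_force'])
C=cam('wrist',s);T=cam('top');w=camera('wrist')[:,:,::-1].copy();cv2.imwrite('pics/w6.png',w)
hsv=cv2.cvtColor(w,cv2.COLOR_BGR2HSV)
q=proj(C,[[.432,.2922,.066],[.486,.2906,.066],[.419,.2925,.042]]);print('expected gauge px',q.round(1))
u=int(q[0,0]);print(hsv[int(q[0,1])-25:int(q[0,1])+20:2,u,2])
print(hsv[int(q[0,1])+8,u-20:u+20,2])
t=cv2.imread('pics/top.png');print('wall foot',plane(T,[[100,140],[60,145],[180,122]],0).round(3))
print('white box near corner',plane(T,[[100,180],[56,185]],0.0).round(3))
go(.60,.2885,.192,178.3,s)
E
```

```text
13.45 0.001937386065576773 0.0 [0.46072907 0.29229916 0.19528553] [ 0.22520232  0.62360197 -0.70460399]
expected gauge px [[255.6 143.2]
 [255.4 196.4]
 [255.6 127.8]]
[196 188 155 142 121 241 234 234 233 233 236 162 162 249 246 246 246 246
 246 246 246 246 246]
[193 201 143 138 137 138 138 138 138 139 138 139 131 111 168 239 248 247
 247 246 246 246 246 246 247 247 247 250 178 178 181 180 181 197 197 199
 199 196 198 198]
wall foot [[0.705 0.425 0.   ]
 [0.69  0.529 0.   ]
 [0.756 0.221 0.   ]]
white box near corner [[0.598 0.412 0.   ]
 [0.584 0.524 0.   ]]
dp [-0.5573 -0.001   0.0127] spin 0.0013 yaw now 178.54 z tilt [-8.e-04 -3.e-04 -1.e+00]
```

Emit:
carry_out(
  deltas=[
    {"hand":0,"dp":[-0.15,0,0],"spin":0},
    {"hand":0,"dp":[-0.3,0,0],"spin":0},
    {"hand":0,"dp":[-0.45,0,0],"spin":0},
    {"hand":0,"dp":[-0.57,0,0],"spin":0},
    {"hand":0,"dp":[-0.57,0,0],"spin":0},
    {"hand":0,"dp":[-0.57,0,0.06],"spin":0},
    {"hand":0,"dp":[-0.57,0,0.12],"spin":0},
    {"hand":0,"dp":[-0.57,0,0.18],"spin":0},
    {"hand":0,"dp":[-0.57,0,0.22],"spin":0},
    {"hand":0,"dp":[-0.57,0,0.22],"spin":0},
  ],
)

```text
time: 14.5
ee_pos: [0.6024, 0.288, 0.1387]
eef_rot: [0.013, 1.0, -0.001, -0.001]
ft_force: [-0.0, -0.2, -0.0]
width: 0.0004
grip_force: 0.0
```

```bash
python3 - <<'E'
from h import *
s=read_state();print(s['time'],s['ee_pos'],s['ft_force'],s['joint_positions'])
R=Ro.from_quat(s['eef_rot']).as_matrix()
hx,hz,r=.5235,.045,.120   # hinge, radius of contact on the lid
for th in np.arange(1.75,-.06,-.1):
    c=np.array([hx-r*np.cos(th)+.03*np.sin(th)+.0095, .2885, hz+r*np.sin(th)+.03*np.cos(th)-.0245])
    print(th.round(2),c.round(3),(R.T@(c-s['ee_pos'])/.25).round(3))
E
```

```text
14.5 [0.60237087 0.28799913 0.13874053] [-0.01217169 -0.24096249 -0.00957719] [ 0.04545242  0.59644753 -0.82712143  1.37408603  0.43626444  1.36076037
  0.76028778]
1.75 [0.584 0.288 0.133] [0.074 0.    0.022]
1.65 [0.572 0.288 0.138] [ 0.12  -0.001  0.004]
1.55 [0.56  0.288 0.141] [ 0.168 -0.002 -0.009]
1.45 [0.548 0.288 0.143] [ 0.216 -0.003 -0.018]
1.35 [0.536 0.288 0.144] [ 0.266 -0.005 -0.021]
1.25 [0.524 0.288 0.144] [ 0.315 -0.006 -0.02 ]
1.15 [0.511 0.288 0.142] [ 0.364 -0.007 -0.013]
1.05 [0.499 0.288 0.14 ] [ 0.412 -0.008 -0.002]
0.95 [0.488 0.288 0.136] [ 0.459 -0.01   0.014]
0.85 [0.476 0.288 0.13 ] [ 0.504 -0.011  0.034]
0.75 [0.466 0.288 0.124] [ 0.547 -0.012  0.059]
0.65 [0.456 0.288 0.117] [ 0.587 -0.013  0.088]
0.55 [0.446 0.288 0.109] [ 0.624 -0.014  0.121]
0.45 [0.438 0.288 0.1  ] [ 0.657 -0.014  0.158]
0.35 [0.431 0.288 0.09 ] [ 0.687 -0.015  0.197]
0.25 [0.424 0.288 0.079] [ 0.712 -0.016  0.24 ]
0.15 [0.419 0.288 0.068] [ 0.733 -0.016  0.284]
0.05 [0.415 0.288 0.056] [ 0.75  -0.016  0.331]
-0.05 [0.412 0.288 0.044] [ 0.762 -0.017  0.379]
```

Emit:
carry_out(
  deltas=[
    {"hand":0,"dp":[0.05,0,0.0],"spin":0},
    {"hand":0,"dp":[0.1,0,0.0],"spin":0},
    {"hand":0,"dp":[0.13,0,0.0],"spin":0},
    {"hand":0,"dp":[0.16,0,-0.007],"spin":0},
    {"hand":0,"dp":[0.19,0,-0.014],"spin":0},
    {"hand":0,"dp":[0.216,0,-0.018],"spin":0},
    {"hand":0,"dp":[0.24,0,-0.02],"spin":0},
    {"hand":0,"dp":[0.266,0,-0.021],"spin":0},
    {"hand":0,"dp":[0.266,0,-0.021],"spin":0},
  ],
)

```text
time: 15.4
ee_pos: [0.536, 0.2905, 0.1461]
eef_rot: [0.012, 1.0, -0.0, -0.0]
ft_force: [-0.2, 0.2, 0.4]
width: 0.0005
grip_force: 0.0
```

```bash
python3 - <<'E'
from h import *
s=read_state();print(s['time'],s['ee_pos'],s['ft_force'])
T=cam('top');a=camera('top');cv2.imwrite('pics/t7.png',a[:,:,::-1]);b=camera('scene')[:,:,::-1];cv2.imwrite('pics/s7.png',b)
A=cv2.resize(a[150:290,70:210,::-1],(400,400));B=cv2.resize(b[170:340,80:250],(400,400));cv2.imwrite('pics/m7.png',np.hstack([A,B]))
E
```

```text
15.4 [0.53601535 0.29052902 0.14611307] [-0.22626185  0.17101394  0.35187652]
```

Emit:
carry_out(
  deltas=[
    {"hand":0,"dp":[0.03,0,0.0],"spin":0},
    {"hand":0,"dp":[0.06,0,0.002],"spin":0},
    {"hand":0,"dp":[0.1,0,0.008],"spin":0},
  ],
)

```text
time: 15.8
ee_pos: [0.5114, 0.2909, 0.1438]
eef_rot: [0.013, 1.0, -0.0, 0.0]
ft_force: [2.1, 0.1, -0.0]
width: 0.0006
grip_force: 0.8
```

```bash
python3 - <<'E'
from h import *
s=read_state();print(s['time'],s['ee_pos'],s['ft_force'])
b=camera('scene')[:,:,::-1].copy();cv2.imwrite('pics/s8.png',b);a=camera('top')[:,:,::-1].copy();cv2.imwrite('pics/t8.png',a)
B=cv2.resize(b[160:340,80:260],(400,400));A=cv2.resize(a[150:290,70:210],(400,400));cv2.imwrite('pics/m8.png',np.hstack([A,B]))
E
```

```text
15.8 [0.51144224 0.29090656 0.14383948] [ 2.14268416  0.05172198 -0.03648761]
```

View pics/m8.png

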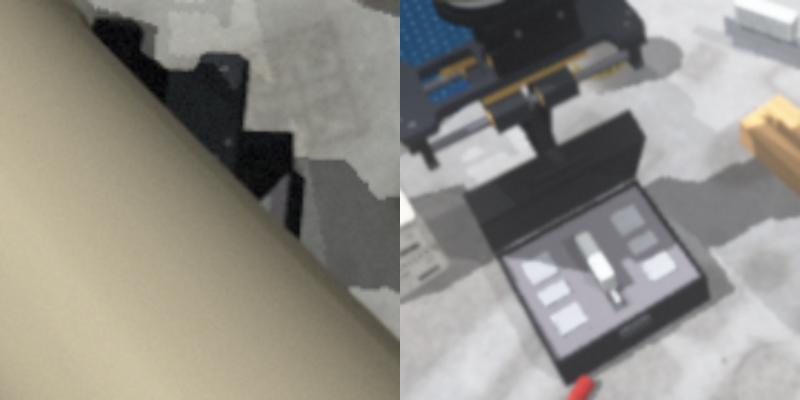

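The picture shows the lid coming forward against the fingertips, with 2.1 N on the wrist and the gauge seated in the slot. I continue along the arc.

Emit:
carry_out(
  deltas=[
    {"hand":0,"dp":[0.024,0,0.005],"spin":0},
    {"hand":0,"dp":[0.048,0,0.011],"spin":0},
    {"hand":0,"dp":[0.072,0,0.019],"spin":0},
    {"hand":0,"dp":[0.095,0,0.027],"spin":0},
    {"hand":0,"dp":[0.118,0,0.037],"spin":0},
    {"hand":0,"dp":[0.14,0,0.047],"spin":0},
    {"hand":0,"dp":[0.162,0,0.059],"spin":0},
    {"hand":0,"dp":[0.183,0,0.072],"spin":0},
    {"hand":0,"dp":[0.203,0,0.086],"spin":0},
    {"hand":0,"dp":[0.223,0,0.101],"spin":0},
    {"hand":0,"dp":[0.242,0,0.117],"spin":0},
    {"hand":0,"dp":[0.26,0,0.134],"spin":0},
  ],
)

```text
time: 17.1
ee_pos: [0.4465, 0.2927, 0.1102]
eef_rot: [0.013, 1.0, -0.0, -0.0]
ft_force: [1.0, 0.0, 1.1]
width: 0.0003
grip_force: 0.5
```

Emit:
carry_out(
  deltas=[
    {"hand":0,"dp":[0.017,0,0.018],"spin":0},
    {"hand":0,"dp":[0.033,0,0.037],"spin":0},
    {"hand":0,"dp":[0.048,0,0.056],"spin":0},
    {"hand":0,"dp":[0.063,0,0.076],"spin":0},
    {"hand":0,"dp":[0.076,0,0.097],"spin":0},
    {"hand":0,"dp":[0.088,0,0.119],"spin":0},
    {"hand":0,"dp":[0.094,0,0.13],"spin":0},
    {"hand":0,"dp":[0.099,0,0.141],"spin":0},
    {"hand":0,"dp":[0.104,0,0.152],"spin":0},
    {"hand":0,"dp":[0.109,0,0.163],"spin":0},
    {"hand":0,"dp":[0.114,0,0.175],"spin":0},
    {"hand":0,"dp":[0.118,0,0.187],"spin":0},
    {"hand":0,"dp":[0.122,0,0.198],"spin":0},
    {"hand":0,"dp":[0.126,0,0.21],"spin":0},
  ],
)

```text
time: 18.5
ee_pos: [0.4154, 0.2936, 0.0578]
eef_rot: [0.013, 1.0, -0.0, 0.0]
ft_force: [-0.5, 0.2, 1.2]
width: 0.0005
grip_force: 0.6
```

Still in light contact. I keep pressing down in small steps until the rim resists.

Emit:
carry_out(
  deltas=[
    {"hand":0,"dp":[0.002,0,0.01],"spin":0},
    {"hand":0,"dp":[0.002,0,0.02],"spin":0},
    {"hand":0,"dp":[0.002,0,0.028],"spin":0},
    {"hand":0,"dp":[0.002,0,0.028],"spin":0},
  ],
)

```text
time: 18.9
ee_pos: [0.415, 0.2934, 0.0507]
eef_rot: [0.013, 1.0, -0.0, -0.0]
ft_force: [0.5, -0.3, -0.5]
width: 0.0004
grip_force: 0.0
```

Emit:
carry_out(
  deltas=[
    {"hand":0,"dp":[0,0,0.004],"spin":0},
    {"hand":0,"dp":[0,0,0.008],"spin":0},
    {"hand":0,"dp":[0,0,0.008],"spin":0},
  ],
)

```text
time: 19.2
ee_pos: [0.4151, 0.2936, 0.0498]
eef_rot: [0.013, 1.0, -0.0, 0.0]
ft_force: [-3.1, -3.3, 11.1]
width: 0.0004
grip_force: 5.9
```

Emit:
carry_out(
  deltas=[
    {"hand":0,"dp":[0,0,0.003],"spin":0},
    {"hand":0,"dp":[0,0,0.003],"spin":0},
  ],
)

```text
time: 19.4
ee_pos: [0.4152, 0.2936, 0.0497]
eef_rot: [0.013, 1.0, -0.001, 0.0]
ft_force: [-7.6, -6.3, 20.4]
width: 0.0002
grip_force: 10.3
```

Emit:
carry_out(
  deltas=[
    {"hand":0,"dp":[0,0,-0.03],"spin":0},
    {"hand":0,"dp":[0,0,-0.12],"spin":0},
    {"hand":0,"dp":[0,0,-0.3],"spin":0},
    {"hand":0,"dp":[0.1,-0.2,-0.45],"spin":0},
    {"hand":0,"dp":[0.1,-0.4,-0.5],"spin":0},
    {"hand":0,"dp":[0.1,-0.6,-0.5],"spin":0},
    {"hand":0,"dp":[0.1,-0.8,-0.5],"spin":0},
    {"hand":0,"dp":[0.1,-0.95,-0.5],"spin":0},
    {"hand":0,"dp":[0.1,-0.95,-0.5],"spin":0},
  ],
)

```text
time: 20.3
ee_pos: [0.3836, 0.051, 0.1734]
eef_rot: [0.017, 1.0, -0.001, 0.0]
ft_force: [-0.8, 1.0, 0.5]
width: 0.0002
grip_force: 0.0
```

```bash
python3 - <<'E'
from h import *
s=read_state();print(s['time'],s['ee_pos'],s['ft_force'])
a=camera('scene')[:,:,::-1].copy();cv2.imwrite('pics/s9.png',a);t=camera('top')[:,:,::-1].copy();cv2.imwrite('pics/t9.png',t)
T=cam('top');S=cam('scene')
# front top corners of the shut lid, tested on dark mask across both views
for n,im,C in(('top',t,T),('scene',a,S)):
    m=(im.max(2)<60).astype(np.uint8)
    q=proj(C,[[.394,.368,.075],[.390,.218,.075],[.5197,.2145,.075],[.5235,.364,.075]])
    x0,y0=q.min(0).astype(int)-8;x1,y1=q.max(0).astype(int)+8
    k=np.zeros_like(m);k[max(y0,0):y1,x0:x1]=m[max(y0,0):y1,x0:x1]
    r=max(rects(k,50),key=lambda r:r[1][0]*r[1][1])
    print(n,'lid top corners expected',q.round(1).tolist(),'dark box',cv2.boxPoints(r).round(1).tolist())
    f=np.zeros_like(m);cv2.fillConvexPoly(f,q.astype(int),1);print('dark fraction inside',m[f>0].mean())
E
```

```text
20.3 [0.38355525 0.0509629  0.17338737] [-0.77549382  1.01090699  0.47329711]
top lid top corners expected [[96.4, 261.4], [164.3, 264.9], [169.8, 206.1], [104.2, 203.3]] dark box [[97.4000015258789, 265.29998779296875], [102.80000305175781, 201.1999969482422], [159.0, 206.0], [153.60000610351562, 270.1000061035156]]
dark fraction inside 0.7896051974012993
scene lid top corners expected [[146.1, 318.4], [217.1, 276.5], [184.7, 231.8], [118.7, 266.9]] dark box [[146.60000610351562, 316.8999938964844], [212.8000030517578, 275.5], [222.5, 291.0], [156.1999969482422, 332.3999938964844]]
dark fraction inside 0.025574338968357174
```

```bash
python3 - <<'E'
from h import *
a=cv2.imread('pics/s9.png').max(2).astype(int);o=cv2.imread('pics/scene.png').max(2).astype(int);S=cam('scene')
fl,fr=np.array([.394,.366]),np.array([.390,.216])
for k in(.1,.2,.8,.9):
    xy=fl+(fr-fl)*k
    q=proj(S,[[*xy,z] for z in(.080,.075,.045,0)]);u=int(round(q[1,0]))
    print(u,q[:,1].round(1),'rows from',int(q[0,1])-4)
    print(' after ',a[int(q[0,1])-4:int(q[3,1])+6,u].tolist());print(' before',o[int(q[0,1])-4:int(q[3,1])+6,u].tolist())
E
```

```text
155 [312.3 313.5 320.3 329.7] rows from 308
 after  [67, 67, 67, 66, 63, 56, 52, 52, 53, 53, 53, 52, 52, 53, 51, 53, 54, 54, 54, 52, 53, 54, 54, 57, 75, 118, 165]
 before [226, 201, 175, 175, 180, 180, 180, 181, 180, 179, 170, 136, 92, 67, 59, 59, 58, 57, 57, 56, 58, 57, 59, 60, 74, 114, 159]
162 [307.9 309.1 316.1 325.7] rows from 303
 after  [64, 66, 66, 65, 65, 60, 52, 50, 49, 50, 49, 50, 51, 52, 52, 51, 51, 52, 52, 52, 51, 52, 52, 53, 63, 113, 178, 221]
 before [236, 228, 197, 180, 180, 180, 180, 180, 181, 181, 179, 167, 134, 93, 67, 61, 58, 59, 57, 57, 57, 58, 57, 58, 67, 108, 169, 212]
204 [282.7 284.  291.5 301.8] rows from 278
 after  [69, 69, 69, 68, 65, 61, 55, 51, 52, 52, 51, 51, 51, 50, 52, 50, 51, 51, 51, 50, 51, 49, 52, 52, 54, 68, 90, 106, 111]
 before [191, 193, 190, 180, 182, 186, 187, 184, 185, 185, 182, 165, 128, 92, 70, 65, 62, 62, 63, 63, 61, 63, 61, 62, 64, 80, 105, 121, 130]
211 [278.6 279.9 287.5 298. ] rows from 274
 after  [72, 72, 71, 71, 69, 63, 57, 55, 55, 54, 52, 53, 53, 55, 55, 54, 54, 53, 54, 53, 53, 52, 53, 54, 60, 81, 100, 111, 113, 112]
 before [123, 106, 89, 91, 113, 145, 172, 184, 186, 186, 181, 160, 120, 88, 69, 65, 63, 63, 63, 64, 63, 64, 63, 62, 71, 93, 115, 128, 141, 171]
```

Scene rows alone leave about 5 mm of doubt at the front edge. I'll touch the lid top near the hinge and compare that contact height with the front one (TCP z 0.0498).

Emit:
carry_out(
  deltas=[
    {"hand":0,"dp":[-0.1,0.2,0],"spin":0},
    {"hand":0,"dp":[-0.2,0.4,0],"spin":0},
    {"hand":0,"dp":[-0.3,0.6,0],"spin":0},
    {"hand":0,"dp":[-0.4,0.8,0],"spin":0},
    {"hand":0,"dp":[-0.41,0.97,0],"spin":0},
    {"hand":0,"dp":[-0.41,0.97,0],"spin":0},
    {"hand":0,"dp":[-0.41,0.97,0.15],"spin":0},
    {"hand":0,"dp":[-0.41,0.97,0.3],"spin":0},
    {"hand":0,"dp":[-0.41,0.97,0.4],"spin":0},
    {"hand":0,"dp":[-0.41,0.97,0.45],"spin":0},
    {"hand":0,"dp":[-0.41,0.97,0.46],"spin":0},
    {"hand":0,"dp":[-0.41,0.97,0.46],"spin":0},
  ],
)

```text
time: 21.6
ee_pos: [0.4927, 0.2976, 0.0591]
eef_rot: [0.012, 1.0, 0.001, 0.0]
ft_force: [0.4, 0.1, 0.9]
width: 0.0003
grip_force: 0.0
```

Emit:
carry_out(
  deltas=[
    {"hand":0,"dp":[0,0,0.012],"spin":0},
    {"hand":0,"dp":[0,0,0.02],"spin":0},
    {"hand":0,"dp":[0,0,0.026],"spin":0},
    {"hand":0,"dp":[0,0,0.026],"spin":0},
  ],
)

```text
time: 22.0
ee_pos: [0.4927, 0.2965, 0.0519]
eef_rot: [0.013, 1.0, -0.0, 0.0]
ft_force: [0.1, -0.1, 0.1]
width: 0.0002
grip_force: 0.0
```

Emit:
carry_out(
  deltas=[
    {"hand":0,"dp":[0,0,0.004],"spin":0},
    {"hand":0,"dp":[0,0,0.007],"spin":0},
    {"hand":0,"dp":[0,0,0.007],"spin":0},
  ],
)

```text
time: 22.3
ee_pos: [0.4926, 0.2966, 0.0501]
eef_rot: [0.013, 1.0, -0.0, 0.0]
ft_force: [0.6, 0.1, -0.6]
width: 0.0004
grip_force: 0.1
```

Emit:
carry_out(
  deltas=[
    {"hand":0,"dp":[0,0,0.003],"spin":0},
    {"hand":0,"dp":[0,0,0.004],"spin":0},
    {"hand":0,"dp":[0,0,0.004],"spin":0},
  ],
)

```text
time: 22.6
ee_pos: [0.4927, 0.2966, 0.0499]
eef_rot: [0.013, 1.0, -0.0, 0.0]
ft_force: [-3.6, -3.3, 11.0]
width: 0.0005
grip_force: 5.4
```

The rear contact is at 0.0499 with 11 N and the front one was at 0.0498 with 11 N. The lid is level, so it is shut. I withdraw and hand in.

Emit:
carry_out(
  deltas=[
    {"hand":0,"dp":[0,0,-0.03],"spin":0},
    {"hand":0,"dp":[0,0,-0.15],"spin":0},
    {"hand":0,"dp":[0,0,-0.3],"spin":0},
    {"hand":0,"dp":[0,0,-0.5],"spin":0},
    {"hand":0,"dp":[0,0,-0.6],"spin":0},
    {"hand":0,"dp":[0,0,-0.6],"spin":0},
    {"hand":0,"dp":[0,0,-0.6],"spin":0},
  ],
)

```text
time: 23.3
ee_pos: [0.4927, 0.2966, 0.1992]
eef_rot: [0.013, 1.0, 0.0, 0.0]
ft_force: [-0.2, 0.3, -0.0]
width: 0.0
grip_force: 0.0
```

```bash
python3 -c "
from bench import *
s=read_state();print(s['ee_pos'],s['ft_force']);print(close_job())"
```

```text
[0.49269351 0.29657204 0.199181  ] [-0.21865321  0.34058074 -0.0167772 ]
the job is handed in; nothing more can be done
None
```

The gauge is fully down in the case's slot and released, the lid is closed over it (front and rear contact heights agree to about 0.1 mm), and the job was handed in at about 23 s; no verdict came back.

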